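Test and re-arm the emergency stop of the etching press

ROBOT

A 7-joint arm with a two-finger parallel gripper is mounted at the origin on the work surface. World frame = base frame: x ahead of the robot, y to its left, z up, the work surface at z = 0. Lengths are in m, angles in rad, forces in N, time in s.
With the tool pointing down it reaches from about 0.35 to 0.9 m from the base axis. Payload 8.1 kg.
Tool frame: the origin (TCP) lies midway between the tips of the shut fingers; the grasp point (between the pads) lies 19 mm behind it; z points along the fingers, y is the line along which they close (so a half turn about z gives the same grasp; the last joint's range is limited). The gripper opens to 92 mm and grips with 3 to 60 N. Pads are 19 mm wide; open, the fingers measure 130 mm over their backs; the gripper's body (75 mm by 190 mm) begins 47 mm behind the grasp point.
Start: joints at [1.212, 0.434, 0.025, 1.573, -0.012, 1.134, -0.075], TCP at [0.158, -0.605, 0.227] pointing down, gripper open.
Joint ranges: [-2.62, 2.62], [-0.44, 2.09], [-1.27, 1.32], [0.08, 2.57], [-1.32, 4.46], [0.12, 2], [-2.74, 2.74]. Speed limits (rad/s): [2.22, 2.22, 3.01, 3.01, 3.14, 3.14, 3.14].

INTERFACE

Orientations are given as a rotation vector (axis times angle).
In Python, from cell import arm gives the robot as it stands.
- The arm moves only by the tool move_arm, never from a script. Its argument "motion" is a list of rows, each an object of numbers: "tx", "ty", "tz": the shift along the tool's x, y, z normalised to -1 to 1, where 1 is 1000 mm; "twist": the turn about the tool's z normalised to -1 to 1, where 1 is pi/2 rad. In form: [{"tx": .., "ty": .., "tz": .., "twist": ..}, ...]. A call has 1 to 12 rows; each row shifts and turns the commanded pose from where the row before left it, along the tool's axes as they then stand; what a row does not reach is not made up. A row lasts 1/10 s, in which the tool goes at most 50 mm and 8.59 degrees, less where a joint would pass 70% of its speed; a pose out of reach is approached as far as the arm can. A call with a number of a shift or a turn outside -1 to 1 is refused whole. A call with a gripper value outside its range is refused whole. "gripper" is the gripper's target within -1 to 1 (shut at 1, half-way at 0, fully open at -1), set as the call begins (left out, the last holds). The fingers move at their own pace and stop on an object; "squeeze" is the grip in N (left out, the last holds). Time passes only in rows, so rows that do not move let the fingers close. It gives the time, the measured TCP pose, the force, the opening and the grip force at its end, in the units of the state.
- arm.observe(): the state, without advancing time (a new reading comes with each control period).
- arm.get_image(name): name is "scene" or "top" or "wrist"; returns the picture (384x512x3 uint8, red, green, blue); there is no depth.
- arm.calibration(name): a dict with "K" (3x3 intrinsics, pixels), "T" (4x4, takes a point from camera to world coordinates). Camera axes: x right, y down, z forward; pixel columns grow to the right and rows downward; lengths in m; the calibration is good to about 2 mm. A picture is of the moment at which its call begins: read the wrist's pose just before it. calibration takes no time and is no camera call; for the wrist camera it gives the pose at the moment of the call.
- arm.sign_off(): hands the job in; it is judged then, once.
Trained networks look in the newest picture that a camera, given by its name, has taken for a name from the list of things; names that differ only in an ending like _2 or _b are one class to them, and where a whole thing is asked for, a point or a joint stands for the part that bears it (a point fixed in the world has none). Each returns a list of dicts, best first, with "conf" (0 to 1); they miss things now and then, are a little off and sometimes report something else, mostly with a low value. They report only what shows in the picture. A call takes as long as a camera call.
- arm.look_for(camera, query): "point" ([column, row] as shares, 0 to 1, of the picture: columns of its width, rows of its height, amid what is visible of it).
- arm.regions_of(camera, query): "region" (384x512 bool, what is visible of it) and "point" ([column, row] as shares, 0 to 1, of the picture: columns of its width, rows of its height, amid what is visible of it).
- arm.place_of(camera, query): "point" ([column, row] as shares, 0 to 1, of the picture: columns of its width, rows of its height: a listed point, or the origin of a listed thing).
The state is a dict: "clock": time; "joints": joint angles; "dq": joint speeds; "joint_efforts": joint torques, N m; "position": TCP position; "ee_rot": TCP orientation; "force": force on the tool from outside, world axes, zero at the start; "ft_torque": the same for the moment, N m; "width": opening from 0.0 (shut) to 1.0 (fully open); "gripper_force": force on a finger pad.
Only numpy, scipy, OpenCV 4.12 (cv2) and the standard library are available. Lean on these libraries where they do the work, as an engineer would, in place of code of your own. Each camera call takes 0.05 s, during which the arm holds its last target. There are 200 camera calls.

TASK

Do the daily check of the press's emergency stop, touching the controls only with the fingertips: push the red mushroom fully in and take the hand off it so that it stays in by its own latch, then turn it clockwise, following its white arrows, by pushing sideways in one of the notches of its rim until it pops back out, and let it go. Then press the blue reset button and take the hand away. Do not press the green start or the white jog button, do not squeeze or force the mushroom, and leave the ink bottle, the ink jar and the brayer (ink roller) where they are.

Things in the scene. Friction and masses are not known exactly. Their poses are not given: they have to be found in the camera images.
- station: control station of the press: grey box bolted to the bench, 130 mm (its x) by 290 mm (its y) by 85 mm high, foot plate 15 mm wider all round. Origin: centre of the underside; z up; -x faces the robot's side. On its flat top, 85 mm above the origin: the mushroom stop at x 0, y +85 mm on a flat yellow disc; round push buttons at x 0 and y -12, -64, -116 mm, their colours in any order
- mushroom: red domed head of the stop, 63 mm in diameter, 20 mm thick, with 3 finger notches in the rim 120 degrees apart, 8 mm deep and 30 mm wide at the rim; white clockwise arrows on top. Origin: centre of the underside; z up on its axis; moves and turns with the head. Out, the underside is 14 mm above the panel, latched in 7 mm. Below it only a collar, 41 mm in diameter, 4 mm high; nothing else within 70 mm of the axis
- mushroom_top (a point): centre of the top of the red mushroom, where to push it in
- notch_front (a point): bottom of the notch on the station's -x side while the head is not twisted: 24 mm from the axis, half-way up the rim (8 mm above the head's underside); it moves with the head
- notch_left (a point): bottom of the notch towards the station's +x +y (60 degrees from its +x) while not twisted; moves with the head, same radius and height
- notch_right (a point): bottom of the notch towards the station's +x -y while not twisted; moves with the head, same radius and height
- plunger (a joint): how far the mushroom is pushed in, m: 0 out, about 0.007 latched in, 0.009 at the end stop. A spring resists with 4 N at the start and 7 N at the end, a little more where the latch rides over; the latch snaps in just past 0.0075, and let go before that the head comes back out. Push it right to the end stop (felt above 10 N; more than 38 N is forcing it)
- spindle (a joint): how far the mushroom is twisted clockwise as seen from above, rad: 0 at rest, 1.3 at the end stop. A spring resists with 0.02 to 0.1 N m and turns it back to 0 when let go. A latched mushroom is released at about 0.7 rad (40 degrees) and then springs out by itself
- reset_button (a joint): travel of the blue button, m: 0 up, 0.006 fully down; springs back. 5 N press it fully down
- reset_button_top (a point): centre of the top of the blue reset button's cap: 28 mm in diameter, 22 mm above the panel, in a black bezel of 44 mm diameter and 12 mm height
- start_button (a joint): travel of the green start button, m, not to be pressed; same build as the blue one
- start_button_top (a point): centre of the top of the green start button's cap, 22 mm above the panel
- jog_button (a joint): travel of the white jog button, m, not to be pressed; same build as the blue one
- jog_button_top (a point): centre of the top of the white jog button's cap, 22 mm above the panel
- ink_bottle_mid (a point): middle of the white plastic ink bottle with red cap, 60 mm in diameter and 140 mm tall, loose on the bench behind the station (its +x side); point 70 mm above the bench
- ink_jar_mid (a point): middle of the amber ink jar with black lid, 68 mm in diameter and 75 mm tall, loose on the bench beyond the station's +y end; point 37 mm above the bench
- brayer_mid (a point): centre of the 44 mm thick, 100 mm long black rubber roller of the brayer (ink roller with steel fork and wooden handle, 190 mm long in all), lying loose on the bench beyond the station's -y end; point 22 mm above the bench

How it is judged:
By the outcome, as a careful person would: the job done as asked, in the order asked, and still so for the second after the job is handed in, with the robot touching nothing.
It also fails if it takes over 50 s, if anything falls off the work surface, if the arm or the gripper's body presses on something with over 40 N, if the wrist force passes 120 N, or if a joint passes its speed limit or range.

## Working session

There is one attempt and no reset: what is moved stays moved. The work goes in short steps, Python scripts to look and compute and a tool call to move; the robot and the scene stay as the last step left them, time stands still between calls to the robot, and variables do not carry over. Pictures are saved under pics/ and viewed, at most 13 in all, crops included, and the job is handed in when it is done.

Besides the shell and the picture viewer there is one more tool, called after "Emit:" in YAML: its name, and indented under it one key for each argument. move_arm: Moves the arm, as the interface text tells. Scaled input: -1 to 1 covers 1000 mm each way for a shift and pi/2 rad each way for a turn. Its arguments: {"type":"object","properties":{"motion":{"type":"array","items":{"type":"object","properties":{"tx":{"type":"number"},"ty":{"type":"number"},"tz":{"type":"number"},"twist":{"type":"number"}}}},"gripper":{"type":"number"},"squeeze":{"type":"number"}},"required":["motion"]}

```bash
mkdir -p pics; cat > h.py <<'E'
import numpy as np, cv2
from cell import arm
from scipy.spatial.transform import Rotation as R
def ray(cam,pt):
    c=arm.calibration(cam);K=np.array(c["K"]);T=np.array(c["T"])
    d=np.linalg.inv(K)@[pt[0]*512,pt[1]*384,1];d=T[:3,:3]@d
    return T[:3,3],d/np.linalg.norm(d)
def tri(rs):
    A=0;b=0
    for o,d in rs:
        P=np.eye(3)-np.outer(d,d);A=A+P;b=b+P@o
    x=np.linalg.solve(A,b);return x,[np.linalg.norm((np.eye(3)-np.outer(d,d))@(x-o)) for o,d in rs]
def save(cam,n):
    im=arm.get_image(cam);cv2.imwrite(f"pics/{n}.png",im[:,:,::-1]);return im
E
python3 - <<'E'
from h import *
ims=[save(c,c+"0") for c in("scene","top","wrist")]
cv2.imwrite("pics/all0.png",np.vstack([np.hstack(ims[:2])])[:,:,::-1][:, :, :])
np.set_printoptions(precision=4,suppress=True)
s=arm.observe();print(s["clock"],s["position"],s["ee_rot"],s["width"])
for n in["mushroom_top","notch_front","notch_left","notch_right","reset_button_top","start_button_top","jog_button_top","station","ink_bottle_mid","ink_jar_mid","brayer_mid"]:
    rs=[]
    for c in("scene","top","wrist"):
        r=arm.place_of(c,n)
        if r:
            print(n,c,np.round(np.array(r[0]["point"])*[512,384],1),round(r[0]["conf"],2),len(r))
            if r[0]["conf"]>.4 : rs.append(ray(c,r[0]["point"]))
    if len(rs)>1:print("   ",*tri(rs))
print(arm.observe()["clock"])
E
```

```text
0.15 [ 0.158  -0.6043  0.2262] [-3.1148 -0.4004  0.0004] 1.0005799645515177
mushroom_top scene [273.8 158.3] 0.59 1
mushroom_top top [270.9 241.5] 0.78 1
    [ 0.5212 -0.0201  0.1335] [np.float64(0.002098107274191187), np.float64(0.0020981072741912965)]
notch_front scene [278.  161.2] 0.57 2
notch_front top [277.2 253.4] 0.67 1
    [ 0.4926 -0.0349  0.0953] [np.float64(0.0002608988025120857), np.float64(0.0002608988025120419)]
notch_left scene [277.4 169. ] 0.58 1
notch_left top [265.4 246.7] 0.82 1
    [ 0.5097 -0.0116  0.0902] [np.float64(0.004540895324145779), np.float64(0.004540895324145913)]
notch_right scene [267.7 163.9] 0.73 1
notch_right top [281.9 232.7] 0.96 2
    [ 0.5349 -0.0407  0.1057] [np.float64(0.004554481748320387), np.float64(0.004554481748320228)]
reset_button_top scene [225.1 192.3] 0.5 2
reset_button_top top [315.2 229.1] 0.65 2
    [ 0.5692 -0.1671 -0.0976] [np.float64(0.029428186634834833), np.float64(0.029428186634834836)]
start_button_top scene [237.  146.3] 0.51 2
start_button_top top [338.1 225.1] 0.6 2
    [ 0.5537 -0.1645  0.1037] [np.float64(0.00470750
[... 225 characters left out ...]
)]
station scene [251.  181.2] 0.83 1
station top [304. 232.] 0.95 2
    [ 0.5393 -0.1079 -0.0157] [np.float64(0.0003609676915454647), np.float64(0.0003609676915453216)]
ink_bottle_mid scene [225.3 192.3] 0.61 1
ink_bottle_mid top [285.6 165.2] 0.93 1
    [ 0.6878 -0.0485  0.0814] [np.float64(0.005303130195149441), np.float64(0.005303130195149564)]
ink_jar_mid scene [312.7 205.3] 0.8 1
ink_jar_mid top [206.1 248.1] 0.91 1
    [0.4995 0.1278 0.0415] [np.float64(0.0017410705129384584), np.float64(0.001741070512938292)]
brayer_mid scene [185.9 145.3] 0.86 1
brayer_mid top [404.5 198.8] 0.78 1
    [ 0.6255 -0.3462  0.0274] [np.float64(0.002452028061515334), np.float64(0.0024520280615153572)]
1.8
```

```bash
python3 -c "
import cv2,numpy as np
a=[cv2.imread(f'pics/{c}0.png') for c in('scene','top','wrist')]
a=[cv2.resize(x,(400,300)) for x in a]
cv2.imwrite('pics/m0.png',np.vstack([np.hstack(a[:2]),np.hstack([a[2],a[2]*0])]))"
```

```text
(no output)
```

View pics/m0.png

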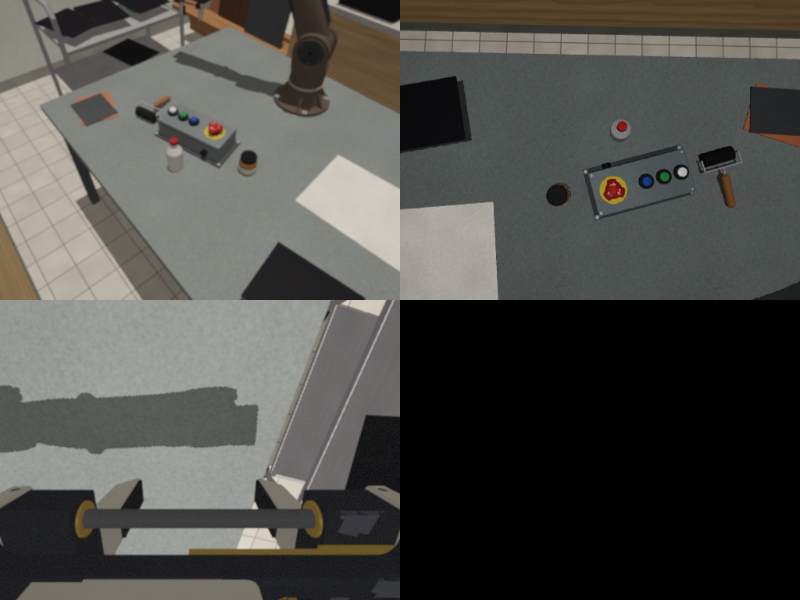

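The station has the mushroom at the +y end, then blue, green and white. In top-view montage pixels these are mushroom (613,189), blue (646,182), green (664,177) and white (681,172). The bottle is behind the station, the jar to its left and the brayer to its right. I'll move over the station with the fingers shut and measure with the wrist camera.

Emit:
move_arm:
  motion:
    - {"tx":0.032,"ty":-0.036,"tz":-0.008}
    - {"tx":0.032,"ty":-0.036,"tz":-0.008}
    - {"tx":0.032,"ty":-0.036,"tz":-0.008}
    - {"tx":0.032,"ty":-0.036,"tz":-0.008}
    - {"tx":0.032,"ty":-0.036,"tz":-0.008}
    - {"tx":0.032,"ty":-0.036,"tz":-0.008}
    - {"tx":0.032,"ty":-0.036,"tz":-0.008}
    - {"tx":0.032,"ty":-0.036,"tz":-0.008}
    - {"tx":0.032,"ty":-0.036,"tz":-0.008}
    - {"tx":0.032,"ty":-0.036,"tz":-0.008}
    - {"tx":0.032,"ty":-0.036,"tz":-0.008}
    - {"tx":0,"ty":0,"tz":0}
  gripper: 1

```text
invalid input
```

```bash
cat > w.py <<'E'
from h import *
import json,os
np.set_printoptions(precision=4,suppress=True)
names=["mushroom_top","notch_front","notch_left","notch_right","reset_button_top","start_button_top","jog_button_top","station"]
def wr(tag):
    save("wrist",tag);s=arm.observe()
    print(s["clock"],s["position"],s["ee_rot"],"q",np.array(s["joints"]),"F",np.array(s["force"]))
    c=arm.calibration("wrist");print(np.array(c["T"])[:3])
    D=json.load(open("rays.json")) if os.path.exists("rays.json") else {}
    for n in names:
        r=arm.place_of("wrist",n)
        if r:
            o,d=ray("wrist",r[0]["point"]);print(n,np.array(r[0]["point"])*[512,384],r[0]["conf"],end=" ")
            if r[0]["conf"]>.4:D.setdefault(n,[]).append([list(o),list(d)])
            if len(D.get(n,[]))>1:print(*tri([(np.array(a),np.array(b)) for a,b in D[n]]),end='')
            print()
    json.dump(D,open("rays.json","w"))
E
python3 -c "
from w import *
wr('w1')"
```

```text
1.85 [ 0.1581 -0.6047  0.2267] [3.1159 0.4006 0.    ] q [ 1.2124  0.4345  0.025   1.5732 -0.0116  1.134  -0.0751] F [ 0.1262 -0.1313  0.7267]
[[ 0.2537 -0.9245 -0.2846  0.2343]
 [-0.9673 -0.2425 -0.0747 -0.584 ]
 [ 0.      0.2942 -0.9557  0.3851]]
```

View pics/w1.png

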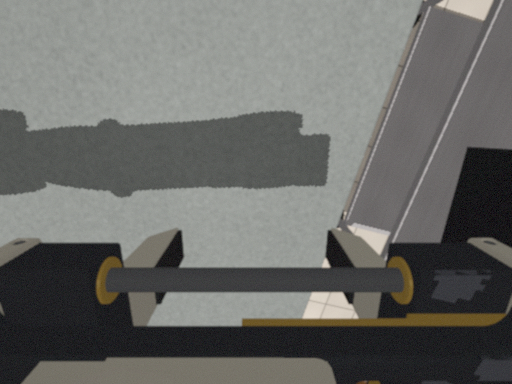

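The wrist view is unchanged, because the move was refused. I'll give all four numbers per row.

Emit:
move_arm:
  motion:
    - {"tx":0.032,"ty":-0.036,"tz":-0.008,"twist":0}
    - {"tx":0.032,"ty":-0.036,"tz":-0.008,"twist":0}
    - {"tx":0.032,"ty":-0.036,"tz":-0.008,"twist":0}
    - {"tx":0.032,"ty":-0.036,"tz":-0.008,"twist":0}
    - {"tx":0.032,"ty":-0.036,"tz":-0.008,"twist":0}
    - {"tx":0.032,"ty":-0.036,"tz":-0.008,"twist":0}
    - {"tx":0.032,"ty":-0.036,"tz":-0.008,"twist":0}
    - {"tx":0.032,"ty":-0.036,"tz":-0.008,"twist":0}
    - {"tx":0.032,"ty":-0.036,"tz":-0.008,"twist":0}
    - {"tx":0.032,"ty":-0.036,"tz":-0.008,"twist":0}
    - {"tx":0.032,"ty":-0.036,"tz":-0.008,"twist":0}
    - {"tx":0,"ty":0,"tz":0,"twist":0}
  gripper: 1.0

```text
clock: 3.45
position: [0.4015, -0.1265, 0.3162]
ee_rot: [-3.113, -0.415, -0.006]
force: [-0.5, 0.1, -0.2]
width: 0.023
gripper_force: 0.0
```

```bash
rm -f rays.json; python3 -c "
from w import *
wr('w2')"
```

```text
3.5 [ 0.3999 -0.1298  0.3155] [3.1144 0.4103 0.0028] q [ 0.5457  0.0496 -0.3714  1.8651  0.0188  1.2285 -1.1403] F [-0.2013 -1.5594 -0.6764]
[[ 0.2598 -0.9235 -0.2823  0.4757]
 [-0.9657 -0.2483 -0.0765 -0.1086]
 [ 0.0005  0.2925 -0.9563  0.4739]]
mushroom_top [197.2224  61.0944] 0.84 
notch_front [196.608   87.2064] 0.95 
notch_left [183.1936  55.488 ] 0.67 
notch_right [210.3808  50.9952] 0.63 
reset_button_top [274.176   64.7808] 0.92 
start_button_top [321.8944  61.7088] 0.77 
jog_button_top [361.6768  63.7056] 0.75 
station [266.0864  74.9184] 0.73
```

View pics/w2.png

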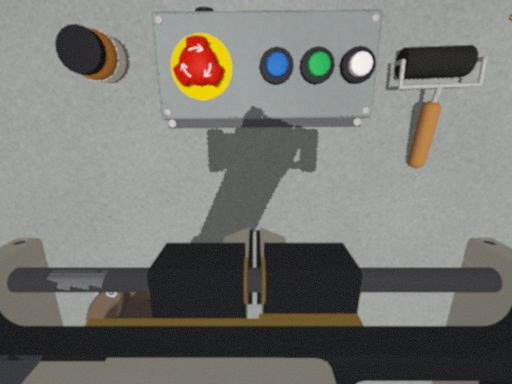

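The wrist view shows the mushroom at (200,65), blue (277,65), green (317,65) and white (358,63), with the jar at (90,52) and the brayer at (435,65). I need a second view for triangulation.

Emit:
move_arm:
  motion:
    - {"tx":0.04,"ty":-0.02,"tz":0,"twist":0}
    - {"tx":0.04,"ty":-0.02,"tz":0,"twist":0}
    - {"tx":0.02,"ty":-0.02,"tz":0,"twist":0}
    - {"tx":0,"ty":0,"tz":0,"twist":0}

```text
clock: 4.3
position: [0.4816, -0.0456, 0.3144]
ee_rot: [-3.113, -0.408, -0.001]
force: [-0.2, -0.2, 0.2]
width: 0.004
gripper_force: 0.0
```

```bash
python3 -c "
from w import *
wr('w3')
im=cv2.imread('pics/w3.png');r=[x for x in [arm.regions_of('wrist','mushroom')] if x]
m=r[0][0]['region'];p=np.argwhere(m);print(p.min(0),p.max(0),p.mean(0)[::-1])
cv2.imwrite('pics/w3b.png',cv2.resize(im,(780,585),interpolation=cv2.INTER_CUBIC))
"
```

```text
4.35 [ 0.4806 -0.0478  0.3143] [-3.1145 -0.4049  0.0008] q [ 0.3838  0.1737 -0.4593  1.7376  0.0799  1.2495 -1.4071] F [ 0.7433 -0.3376  0.943 ]
[[ 0.2565 -0.9236 -0.2849  0.5568]
 [-0.9666 -0.2454 -0.0746 -0.0271]
 [-0.001   0.2945 -0.9556  0.4726]]
mushroom_top [246.784  146.9184] 0.63 [ 0.5137 -0.0306  0.1194] [np.float64(0.000796976772230379), np.float64(0.0007969767722302986)]
notch_front [244.48   166.1184] 0.96 [ 0.4856 -0.0346  0.1062] [np.float64(0.0003088269928835047), np.float64(0.00030882699288359115)]
notch_left [229.376  138.5088] 0.72 [ 0.5165 -0.0076  0.0938] [np.float64(0.002541966371784512), np.float64(0.0025419663717843244)]
notch_right [259.8912 134.5152] 0.75 [ 0.5307 -0.044   0.1034] [np.float64(0.0005815494283170349), np.float64(0.0005815494283170178)]
reset_button_top [318.208 144.   ] 0.82 [ 0.5374 -0.1242  0.0955] [np.float64(0.0014148257311661356), np.float64(0.0014148257311661799)]
start_button_top [359.9872 144.192 ] 0.63 [ 0.5532 -0.1787  0.1013] [np.float64(0.0006528924396254325), np.float64(0.0006528924396253861)]
jog_button_top [398.08   141.8112] 0.84 [ 0.5684 -0.2326  0.0876] [np.float64(0.0012637741559419489), np.float64(0.001263774155941826)]
station [299.4176 136.3968] 0.88 [ 0.5377 -0.1169 -0.0192] [np.float64(0.00018174140905282196), np.float64(0.00018174140905277952)]
[121 223] [163 269] [245.6434 144.5659]
```

View pics/w3b.png

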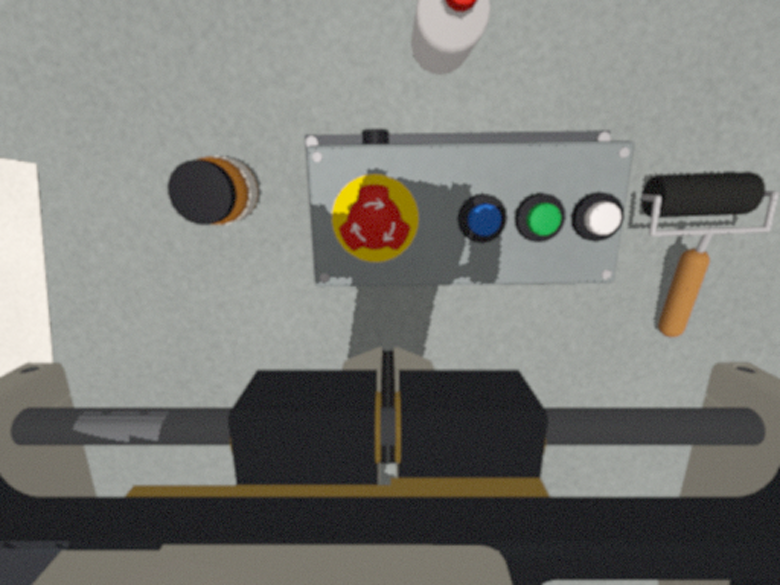

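The mushroom is untwisted, with its front notch at (375,245) in the enlarged view. Blue is next to it at (483,217). I'll fit the station's pose to all the rays.

```bash
cat > fit.py <<'E'
from w import *
from scipy.optimize import least_squares
M={"mushroom_top":(0,.085,.119),"notch_front":(-.024,.085,.107),"notch_left":(.012,.1058,.107),"notch_right":(.012,.0642,.107),"reset_button_top":(0,-.012,.107),"start_button_top":(0,-.064,.107),"jog_button_top":(0,-.116,.107)}
D=json.load(open("rays.json"))
L=[(M[n],np.array(o),np.array(d),n) for n in M for o,d in D.get(n,[])]
def f(p,out=0):
    c,s=np.cos(p[3]),np.sin(p[3]);r=[]
    for m,o,d,n in L:
        x=np.array([p[0]+c*m[0]-s*m[1],p[1]+s*m[0]+c*m[1],p[2]+m[2]])
        e=(x-o)-d*((x-o)@d);r.append(e)
        if out:print(n,e*1000)
    return np.ravel(r)*1000
r=least_squares(f,[.54,-.117,0,.26],loss="soft_l1",x_scale=[.01,.01,.01,.1])
f(r.x,1);print("pose",r.x)
p=r.x;c,s=np.cos(p[3]),np.sin(p[3])
P=lambda x,y:np.array([p[0]+c*x-s*y,p[1]+s*x+c*y])
print("mush",P(0,.085),"blue",P(0,-.012),"yawdeg",np.degrees(p[3]))
st=arm.observe();Rt=R.from_rotvec(st["ee_rot"]).as_matrix();print(Rt[:,0],np.degrees(np.arctan2(Rt[1,0],Rt[0,0])))
for n,q in(("mush",P(0,.085)),("blue",P(0,-.012))):print(n,"tool shift",Rt.T@(np.array([*q,.119])-st["position"]))
E
python3 fit.py
```

```text
mushroom_top [-2.4933  1.4402  0.0471]
mushroom_top [-1.5068  0.1515  0.1835]
notch_front [ 2.8645 -1.1546 -0.1553]
notch_front [ 2.7756 -2.0627 -0.5074]
notch_left [0.8838 6.3139 1.826 ]
notch_left [ 1.32    0.0423 -0.1406]
notch_right [-0.555  -2.047  -0.4703]
notch_right [-2.4703 -2.3842  0.2589]
reset_button_top [ 3.6007 -0.325   0.6021]
reset_button_top [-1.001  -1.1269  0.3306]
start_button_top [ 0.0318  4.5461 -0.8003]
start_button_top [-0.7255  1.8958 -0.7509]
jog_button_top [3.6705 2.1132 0.2365]
jog_button_top [-2.3571 -0.4201  0.1409]
pose [ 0.5348 -0.1117  0.0011  0.2747]
mush [ 0.5117 -0.0299] blue [ 0.538  -0.1232] yawdeg 15.74043278128219
[0.9677 0.2519 0.0002] 14.59106851409522
mush tool shift [ 0.0358 -0.0113  0.1959]
blue tool shift [0.0377 0.0857 0.1959]
```

Emit:
move_arm:
  motion:
    - {"tx":0.036,"ty":-0.011,"tz":0.02,"twist":0}
    - {"tx":0,"ty":0,"tz":0.045,"twist":0}
    - {"tx":0,"ty":0,"tz":0.045,"twist":0}
    - {"tx":0,"ty":0,"tz":0.04,"twist":0}
    - {"tx":0,"ty":0,"tz":0.025,"twist":0}
    - {"tx":0,"ty":0,"tz":0,"twist":0}
    - {"tx":0,"ty":0,"tz":0,"twist":0}

```text
clock: 5.5
position: [0.5124, -0.0295, 0.1403]
ee_rot: [-3.116, -0.4, 0.0]
force: [0.1, -1.0, 0.9]
width: 0.007
gripper_force: 0.0
```

```bash
python3 -c "
from w import *
im=save('wrist','w4');s=arm.observe();print(s['position'],s['force'],s['joints'])
t=arm.get_image('scene');h=np.hstack([im,cv2.resize(t[100:220,200:360],(512,384))])
cv2.imwrite('pics/m4.png',cv2.resize(h,(800,300))[:,:,::-1])"; python3 fit.py | tail -4
```

```text
[ 0.5131 -0.0294  0.1411] [-1.1008 -0.0195  0.2037] [ 0.2954  0.3904 -0.4443  1.9202  0.215   0.8752 -1.5733]
mush [ 0.5117 -0.0299] blue [ 0.538  -0.1232] yawdeg 15.74043278128219
[0.9675 0.2527 0.0028] 14.639875144227855
mush tool shift [-0.0018  0.      0.0225]
blue tool shift [0.     0.097  0.0226]
```

View pics/m4.png

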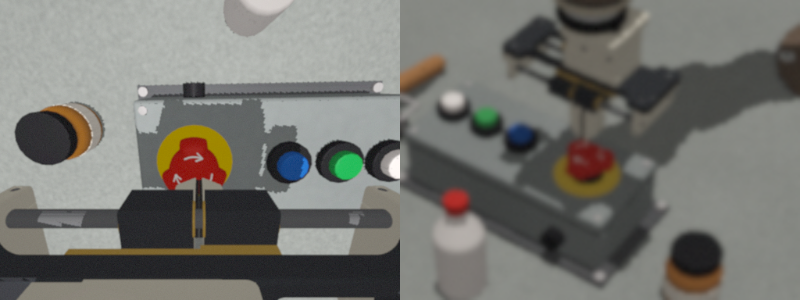

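The tip is above the mushroom, centred to within a few mm, and blue is clear to the right. Pushing in gradually.

Emit:
move_arm:
  motion:
    - {"tx":0,"ty":0,"tz":0.015,"twist":0}
    - {"tx":0,"ty":0,"tz":0.004,"twist":0}
    - {"tx":0,"ty":0,"tz":0.003,"twist":0}
    - {"tx":0,"ty":0,"tz":0.003,"twist":0}
    - {"tx":0,"ty":0,"tz":0,"twist":0}

```text
clock: 6.1
position: [0.5126, -0.0295, 0.1153]
ee_rot: [3.116, 0.4, 0.002]
force: [-0.6, -0.3, 5.0]
width: 0.007
gripper_force: 2.4
```

Emit:
move_arm:
  motion:
    - {"tx":0,"ty":0,"tz":0.002,"twist":0}
    - {"tx":0,"ty":0,"tz":0.002,"twist":0}
    - {"tx":0,"ty":0,"tz":0.001,"twist":0}
    - {"tx":0,"ty":0,"tz":0,"twist":0}

```text
clock: 6.5
position: [0.5127, -0.0295, 0.1103]
ee_rot: [3.116, 0.4, 0.002]
force: [-0.8, -0.1, 5.6]
width: 0.007
gripper_force: 2.9
```

Emit:
move_arm:
  motion:
    - {"tx":0,"ty":0,"tz":0.001,"twist":0}
    - {"tx":0,"ty":0,"tz":0,"twist":0}

```text
clock: 6.7
position: [0.5126, -0.0295, 0.1096]
ee_rot: [3.115, 0.4, 0.002]
force: [-1.9, -0.4, 7.2]
width: 0.003
gripper_force: 3.6
```

Emit:
move_arm:
  motion:
    - {"tx":0,"ty":0,"tz":0.001,"twist":0}
    - {"tx":0,"ty":0,"tz":0,"twist":0}

```text
clock: 6.9
position: [0.5128, -0.0296, 0.1094]
ee_rot: [3.115, 0.4, 0.003]
force: [-4.4, -1.5, 18.1]
width: 0.007
gripper_force: 8.9
```

The end stop is felt at 18 N, so I'll lift off and twist −89° so that the fingers stack radially at the front notch.

Emit:
move_arm:
  motion:
    - {"tx":0,"ty":0,"tz":-0.04,"twist":0}
    - {"tx":0,"ty":0,"tz":-0.03,"twist":-0.09}
    - {"tx":0,"ty":0,"tz":0,"twist":-0.09}
    - {"tx":0,"ty":0,"tz":0,"twist":-0.09}
    - {"tx":0,"ty":0,"tz":0,"twist":-0.09}
    - {"tx":0,"ty":0,"tz":0,"twist":-0.09}
    - {"tx":0,"ty":0,"tz":0,"twist":-0.09}
    - {"tx":0,"ty":0,"tz":0,"twist":-0.09}
    - {"tx":0,"ty":0,"tz":0,"twist":-0.09}
    - {"tx":0,"ty":0,"tz":0,"twist":-0.09}
    - {"tx":0,"ty":0,"tz":0,"twist":-0.09}
    - {"tx":0,"ty":0,"tz":0,"twist":-0.088}

```text
clock: 8.1
position: [0.5122, -0.0294, 0.1779]
ee_rot: [1.936, 2.474, 0.0]
force: [-0.6, -0.3, 0.1]
width: 0.008
gripper_force: 0.0
```

Emit:
move_arm:
  motion:
    - {"tx":0,"ty":0.03,"tz":0,"twist":0}
    - {"tx":0,"ty":0.025,"tz":0,"twist":0}
    - {"tx":0,"ty":0,"tz":0,"twist":0}
    - {"tx":0,"ty":0,"tz":0,"twist":0}

```text
clock: 8.5
position: [0.5654, -0.0162, 0.1775]
ee_rot: [-1.942, -2.468, 0.0]
force: [-0.9, -0.3, 0.5]
width: 0.007
gripper_force: 0.0
```

```bash
python3 -c "
from w import *
wr('w5')
t=arm.get_image('scene');h=np.hstack([cv2.imread('pics/w5.png'),cv2.resize(t[110:206,210:338],(512,384))[:,:,::-1]])
cv2.imwrite('pics/m5.png',cv2.resize(h,(800,300)))
"; python3 fit.py | tail -22
```

```text
8.55 [ 0.5649 -0.0165  0.1775] [-1.9426 -2.4682  0.0011] q [ 0.4857  0.505  -0.7835  1.7371  0.4002  1.0678 -0.1957] F [-0.1478 -0.3853 -0.4681]
[[ 0.9718  0.2253  0.0694  0.545 ]
 [ 0.2357 -0.9286 -0.2865  0.0617]
 [-0.0001  0.2948 -0.9556  0.3359]]
mushroom_top [196.3008 206.784 ] 0.98 [ 0.5137 -0.0289  0.1089] [np.float64(0.0017095733417730838), np.float64(0.002163609764750521), np.float64(0.0011521579354901272)]
notch_front [174.08   204.7872] 0.6 [ 0.4875 -0.0342  0.0991] [np.float64(0.0017029483737029311), np.float64(0.003398972839467305), np.float64(0.004889670858895843)]
notch_left [209.6128 175.104 ] 0.79 [ 0.5167 -0.0051  0.0823] [np.float64(0.003052101034948406), np.float64(0.003221603188912574), np.float64(0.0012537240679046286)]
notch_right [213.6064 221.9904] 0.7 [ 0.531  -0.0435  0.0988] [np.float64(0.0007348237534568539), np.float64(0.0011270330724450965), np.float64(0.0004978682250277264)]
reset_button_top [211.9168 177.4848] 0.53 [ 0.5322 -0.1039 -0.0149] [np.float64(0.031255009821121574), np.float64(0.04771728015384821), np.float64(0.07396136608015387)]
jog_button_
[... 540 characters left out ...]

notch_right [-0.7922 -2.6163 -0.6137]
notch_right [-0.7943 -0.9605  0.0908]
notch_right [-1.2048 -2.2324  1.0522]
reset_button_top [2.9314 0.9492 0.4584]
reset_button_top [ 0.1442  1.9541 -0.5   ]
reset_button_top [  19.856  -113.5785   28.0409]
start_button_top [-1.1578  6.99   -1.4886]
start_button_top [-0.0982  5.8087 -2.3186]
jog_button_top [ 2.2062  5.3642 -1.1186]
jog_button_top [-2.2257  3.9863 -2.1878]
jog_button_top [-114.5171 -185.2672   10.9868]
pose [ 0.5356 -0.1106 -0.0078  0.2706]
mush [ 0.5129 -0.0287] blue [ 0.5388 -0.1222] yawdeg 15.50303352692579
[-0.2345  0.9721 -0.0003] 103.56188200483955
mush tool shift [ 0.0007 -0.054   0.0588]
blue tool shift [-0.0963 -0.0507  0.0588]
```

View pics/m5.png

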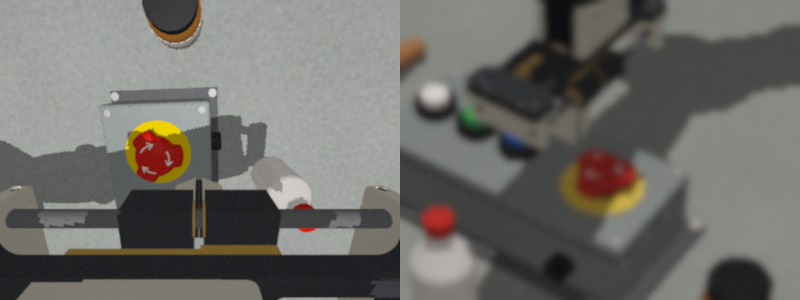

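The negative twist turned the tool counter-clockwise, so tool +y now points to the station's +x. I'm therefore standing behind the mushroom, which is at about (157,155) and sits low (latched), with the bottle clear. I'll cross over to the front side and descend there.

Emit:
move_arm:
  motion:
    - {"tx":0,"ty":-0.04,"tz":0,"twist":0}
    - {"tx":0.001,"ty":-0.04,"tz":0,"twist":0}
    - {"tx":0,"ty":-0.032,"tz":0,"twist":0.01}
    - {"tx":0,"ty":0,"tz":0.03,"twist":0}
    - {"tx":0,"ty":0,"tz":0.03,"twist":0}
    - {"tx":0,"ty":0,"tz":0.015,"twist":0}
    - {"tx":0,"ty":0,"tz":0.007,"twist":0}
    - {"tx":0,"ty":0,"tz":0,"twist":0}
    - {"tx":0,"ty":0,"tz":0,"twist":0}

```text
clock: 9.9
position: [0.4571, -0.0416, 0.0964]
ee_rot: [1.962, 2.453, 0.001]
force: [0.5, 0.3, 0.8]
width: 0.007
gripper_force: 0.0
```

```bash
python3 -c "
from w import *
im=save('wrist','w6');s=arm.observe();print(s['position'],s['force'],s['joints'])
Rt=R.from_rotvec(s['ee_rot']).as_matrix();print('shift to axis',Rt.T@(np.array([.5129,-.0288,.095])-s['position']),np.degrees(np.arctan2(Rt[1,0],Rt[0,0])))
t=arm.get_image('scene');h=np.hstack([im,cv2.resize(t[120:204,226:338],(512,384))])
cv2.imwrite('pics/m6.png',cv2.resize(h,(800,300))[:,:,::-1])"
```

```text
[ 0.4572 -0.0417  0.0965] [-0.3755  0.4997 -0.3055] [ 0.5736  0.4503 -0.7708  2.072   0.4437  0.7852 -0.2476]
shift to axis [0.0003 0.0572 0.0016] 102.6768981228375
```

View pics/m6.png

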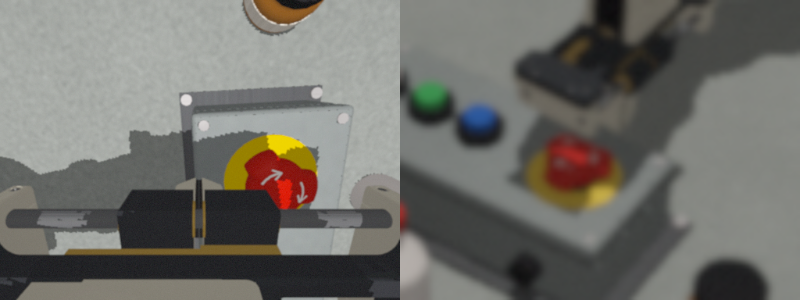

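The tip is in front of the mushroom, about 57 mm from the axis and low. I'll correct the 3° yaw and then ease in until it touches the notch.

Emit:
move_arm:
  motion:
    - {"tx":-0.003,"ty":0,"tz":0.001,"twist":-0.032}
    - {"tx":0,"ty":0.008,"tz":0,"twist":0}
    - {"tx":0,"ty":0.002,"tz":0,"twist":0}
    - {"tx":0,"ty":0.002,"tz":0,"twist":0}
    - {"tx":0,"ty":0,"tz":0,"twist":0}

```text
clock: 10.5
position: [0.4691, -0.0412, 0.0949]
ee_rot: [1.901, 2.501, 0.001]
force: [-0.1, -0.6, 0.2]
width: 0.005
gripper_force: 0.0
```

Emit:
move_arm:
  motion:
    - {"tx":0,"ty":0.002,"tz":0,"twist":0}
    - {"tx":0,"ty":0.001,"tz":0,"twist":0}
    - {"tx":0,"ty":0,"tz":0,"twist":0}

```text
clock: 10.8
position: [0.4717, -0.0407, 0.0947]
ee_rot: [1.9, 2.502, 0.0]
force: [-0.1, -0.5, 0.3]
width: 0.008
gripper_force: 0.0
```

Emit:
move_arm:
  motion:
    - {"tx":0,"ty":0.002,"tz":0,"twist":0}
    - {"tx":0,"ty":0.001,"tz":0,"twist":0}
    - {"tx":0,"ty":0,"tz":0,"twist":0}

```text
clock: 11.1
position: [0.4747, -0.0399, 0.0947]
ee_rot: [1.9, 2.502, 0.0]
force: [0.4, 0.6, 0.6]
width: 0.0
gripper_force: 0.0
```

Emit:
move_arm:
  motion:
    - {"tx":0,"ty":0.002,"tz":0,"twist":0}
    - {"tx":0,"ty":0,"tz":0,"twist":0}

```text
clock: 11.3
position: [0.4767, -0.0393, 0.0948]
ee_rot: [1.9, 2.501, 0.0]
force: [-0.1, -0.1, -0.0]
width: 0.007
gripper_force: 0.0
```

Emit:
move_arm:
  motion:
    - {"tx":0,"ty":0.002,"tz":0,"twist":0}
    - {"tx":0,"ty":0,"tz":0,"twist":0}

```text
clock: 11.5
position: [0.4785, -0.0388, 0.0947]
ee_rot: [-1.9, -2.502, 0.0]
force: [-1.3, 0.1, -0.3]
width: 0.001
gripper_force: 0.0
```

Emit:
move_arm:
  motion:
    - {"tx":0,"ty":0.0015,"tz":0,"twist":0}
    - {"tx":0,"ty":0,"tz":0,"twist":0}

```text
clock: 11.7
position: [0.4789, -0.0387, 0.0945]
ee_rot: [-1.9, -2.501, 0.003]
force: [-3.8, -0.6, 2.1]
width: 0.008
gripper_force: 2.1
```

Light contact at r≈35 mm for the TCP. I'll back off 1.5 mm and orbit clockwise about the axis, 24° to start.

Emit:
move_arm:
  motion:
    - {"tx":0,"ty":-0.0015,"tz":0,"twist":0}
    - {"tx":0.0038,"ty":0.0002,"tz":0,"twist":0.0667}
    - {"tx":0.0038,"ty":0.0002,"tz":0,"twist":0.0667}
    - {"tx":0.0038,"ty":0.0002,"tz":0,"twist":0.0667}
    - {"tx":0.0038,"ty":0.0002,"tz":0,"twist":0.0667}
    - {"tx":0,"ty":0,"tz":0,"twist":0}

```text
clock: 12.3
position: [0.476, -0.0234, 0.0945]
ee_rot: [-2.382, -2.047, 0.003]
force: [-5.3, -0.9, 2.4]
width: 0.007
gripper_force: 2.9
```

```bash
python3 -c "
from w import *
im=save('wrist','w7');s=arm.observe();print(s['position'],s['force'],s['ft_torque'])
Rt=R.from_rotvec(s['ee_rot']).as_matrix();print('shift to axis',Rt.T@(np.array([.5129,-.0288,.095])-s['position']),np.degrees(np.arctan2(Rt[1,0],Rt[0,0])),'Ftool',Rt.T@s['force'])
t=arm.get_image('scene');h=np.hstack([im,cv2.resize(t[135:189,242:314],(512,384))])
cv2.imwrite('pics/m7.png',cv2.resize(h,(800,300))[:,:,::-1])"
```

```text
[ 0.476  -0.0237  0.0945] [-5.6289 -1.1255  2.2627] [-0.1374  1.0927  0.0168]
shift to axis [ 0.0004  0.0373 -0.0006] 81.52136002622555 Ftool [-1.9456 -5.4061 -2.2494]
```

View pics/m7.png

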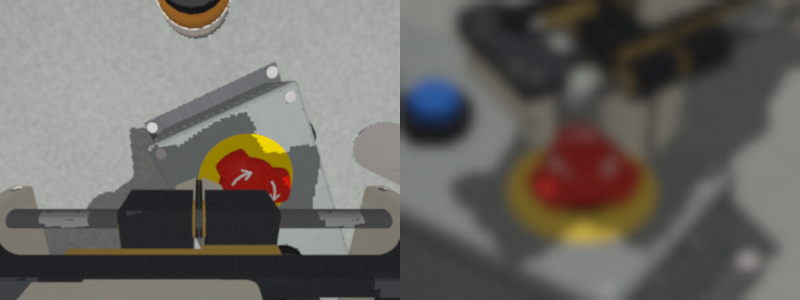

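The wrist view has the mushroom at about (253,180), touched by the tip. I'll check by the red rim's profile whether the head turned with the finger.

```bash
cat > prof.py <<'E'
from h import *
def prof(im,z=.1,cam="wrist",ax=(.5129,-.0288),T=None):
    c=arm.calibration(cam);K=np.array(c["K"]);T=np.array(c["T"]) 
    hsv=cv2.cvtColor(im,cv2.COLOR_RGB2HSV);red=((hsv[...,0]<8)|(hsv[...,0]>170))&(hsv[...,1]>120)&(hsv[...,2]>40)
    out={}
    for a in range(0,360,6):
        w=np.radians(a)+.272;rr=np.arange(.005,.04,.0005)
        P=np.c_[ax[0]+rr*np.cos(w),ax[1]+rr*np.sin(w),np.full(len(rr),z),np.ones(len(rr))]
        q=(np.linalg.inv(T)@P.T)[:3];u=K@q;u=(u[:2]/u[2]).round().astype(int)
        ok=(u[0]>=0)&(u[0]<512)&(u[1]>=0)&(u[1]<384);m=np.zeros(len(rr),bool);m[ok]=red[u[1][ok],u[0][ok]]
        out[a]=int(rr[m].max()*1000) if m.any() else 0
    return out
def angle(o):
    # station azimuth -> radius at rim; print compactly
    print(" ".join(f"{a}:{r}" for a,r in o.items()))
if __name__=="__main__":
    im=arm.get_image("wrist");angle(prof(im));angle(prof(arm.get_image("top"),cam="top"))
    s=arm.observe();Rt=R.from_rotvec(s["ee_rot"]).as_matrix();print(s["clock"],s["position"],"Ftool",Rt.T@s["force"],"axis",Rt.T@(np.array([.5129,-.0288,.095])-s["position"]))
E
python3 prof.py
```

```text
0:34 6:34 12:34 18:31 24:28 30:28 36:28 42:28 48:29 54:29 60:29 66:29 72:32 78:36 84:35 90:36 96:35 102:34 108:34 114:33 120:27 126:24 132:23 138:20 144:19 150:0 156:0 162:0 168:0 174:0 180:0 186:0 192:0 198:0 204:0 210:0 216:0 222:0 228:0 234:0 240:0 246:0 252:0 258:0 264:0 270:0 276:0 282:0 288:0 294:0 300:0 306:0 312:0 318:25 324:31 330:33 336:33 342:33 348:33 354:33
0:27 6:24 12:18 18:16 24:14 30:13 36:14 42:13 48:12 54:11 60:11 66:29 72:31 78:33 84:11 90:13 96:14 102:14 108:13 114:7 120:6 126:6 132:5 138:5 144:5 150:5 156:5 162:0 168:0 174:0 180:0 186:0 192:0 198:0 204:0 210:0 216:0 222:5 228:6 234:7 240:19 246:21 252:25 258:20 264:18 270:19 276:20 282:18 288:19 294:21 300:20 306:21 312:22 318:23 324:26 330:25 336:25 342:27 348:27 354:27
12.5 [ 0.47595509 -0.02384185  0.09441584] Ftool [-1.45560164 -6.21303216 -3.83756382] axis [ 0.00051871  0.03727109 -0.0006693 ]
```

The rear notch centre is now at about 45° instead of 60°, so the head has turned about 15° with the finger and the rest is free play. Continuing.

Emit:
move_arm:
  motion:
    - {"tx":0.0038,"ty":0.0002,"tz":0,"twist":0.0667}
    - {"tx":0.0038,"ty":0.0002,"tz":0,"twist":0.0667}
    - {"tx":0.0038,"ty":0.0002,"tz":0,"twist":0.0667}
    - {"tx":0,"ty":0,"tz":0,"twist":0}

```text
clock: 12.9
position: [0.4781, -0.0118, 0.0942]
ee_rot: [-2.671, -1.65, 0.006]
force: [-10.2, 1.7, 5.6]
width: 0.009
gripper_force: 5.5
```

```bash
python3 prof.py
```

```text
0:32 6:30 12:27 18:27 24:27 30:28 36:29 42:29 48:29 54:29 60:35 66:37 72:36 78:36 84:36 90:35 96:35 102:32 108:26 114:25 120:23 126:21 132:0 138:0 144:0 150:0 156:0 162:0 168:0 174:0 180:0 186:0 192:0 198:0 204:0 210:0 216:0 222:0 228:0 234:0 240:0 246:0 252:0 258:0 264:0 270:0 276:0 282:0 288:0 294:0 300:23 306:28 312:31 318:31 324:32 330:31 336:32 342:32 348:32 354:33
0:16 6:13 12:13 18:12 24:11 30:10 36:11 42:10 48:10 54:28 60:34 66:11 72:11 78:11 84:5 90:0 96:0 102:0 108:0 114:0 120:0 126:0 132:0 138:0 144:0 150:0 156:0 162:0 168:0 174:0 180:0 186:0 192:0 198:0 204:0 210:0 216:0 222:0 228:0 234:0 240:0 246:0 252:0 258:0 264:0 270:7 276:17 282:18 288:19 294:21 300:20 306:22 312:27 318:27 324:26 330:28 336:27 342:24 348:20 354:17
13.0 [ 0.47795555 -0.01204036  0.09416529] Ftool [ -1.54005119 -11.09841334  -5.24321188] axis [ 0.00051925  0.03874828 -0.00099915]
```

Head at about 28° now, with the radial load growing to 11 N. I'll ease out 2 mm while continuing.

Emit:
move_arm:
  motion:
    - {"tx":0.0038,"ty":-0.0018,"tz":0,"twist":0.0667}
    - {"tx":0.004,"ty":0,"tz":0,"twist":0.0667}
    - {"tx":0,"ty":0,"tz":0,"twist":0}

```text
clock: 13.3
position: [0.4812, -0.0039, 0.0945]
ee_rot: [-2.829, -1.362, 0.004]
force: [-8.6, 3.2, 5.3]
width: 0.003
gripper_force: 4.6
```

```bash
python3 prof.py|grep -v "^0:1"
```

```text
0:27 6:26 12:26 18:27 24:28 30:28 36:28 42:28 48:31 54:36 60:36 66:36 72:36 78:36 84:35 90:34 96:30 102:26 108:26 114:22 120:21 126:0 132:0 138:0 144:0 150:0 156:0 162:0 168:0 174:0 180:0 186:0 192:0 198:0 204:0 210:0 216:0 222:0 228:0 234:0 240:0 246:0 252:0 258:0 264:0 270:0 276:0 282:21 288:22 294:28 300:30 306:31 312:30 318:31 324:31 330:31 336:32 342:32 348:32 354:29
13.4 [ 0.48103236 -0.00417361  0.09442399] Ftool [-2.63730249 -8.89706893 -6.01800766] axis [ 0.00049245  0.04026934 -0.00068921]
```

Emit:
move_arm:
  motion:
    - {"tx":0.0042,"ty":-0.0006,"tz":0,"twist":0.0667}
    - {"tx":0.0042,"ty":-0.0004,"tz":0,"twist":0.0667}
    - {"tx":0,"ty":0,"tz":0,"twist":0}

```text
clock: 13.7
position: [0.4865, 0.0035, 0.0946]
ee_rot: [-2.956, -1.059, 0.003]
force: [-8.1, 3.6, 4.0]
width: 0.009
gripper_force: 4.4
```

```bash
python3 prof.py|grep -v "^0:1"
```

```text
0:25 6:26 12:26 18:27 24:27 30:28 36:29 42:34 48:36 54:36 60:36 66:36 72:35 78:35 84:33 90:27 96:26 102:24 108:22 114:0 120:0 126:0 132:0 138:0 144:0 150:0 156:0 162:0 168:0 174:0 180:0 186:0 192:0 198:0 204:0 210:0 216:0 222:0 228:0 234:0 240:0 246:0 252:0 258:0 264:0 270:21 276:24 282:28 288:29 294:30 300:30 306:30 312:30 318:30 324:30 330:31 336:31 342:28 348:26 354:25
0:0 6:0 12:0 18:0 24:0 30:0 36:29 42:31 48:0 54:0 60:0 66:0 72:0 78:0 84:0 90:0 96:0 102:0 108:0 114:0 120:0 126:0 132:0 138:0 144:0 150:0 156:0 162:0 168:0 174:0 180:0 186:0 192:0 198:0 204:0 210:0 216:0 222:0 228:0 234:0 240:0 246:0 252:0 258:0 264:0 270:0 276:0 282:0 288:0 294:0 300:0 306:0 312:0 318:0 324:0 330:0 336:0 342:0 348:0 354:0
13.8 [0.48621764 0.00321973 0.0945319 ] Ftool [-3.18942005 -8.96648235 -4.97453129] axis [ 0.0001373   0.04167842 -0.00056685]
```

Head at about 47°, past the release angle. I'll turn a bit further and ease the radial pressure so that friction doesn't hold it.

Emit:
move_arm:
  motion:
    - {"tx":0.0042,"ty":-0.0015,"tz":0,"twist":0.0667}
    - {"tx":0.003,"ty":-0.001,"tz":0,"twist":0.04}
    - {"tx":0,"ty":0,"tz":0,"twist":0}
    - {"tx":0,"ty":0,"tz":0,"twist":0}

```text
clock: 14.2
position: [0.4915, 0.0086, 0.0947]
ee_rot: [-3.033, -0.815, 0.001]
force: [-5.3, 3.7, 3.3]
width: 0.004
gripper_force: 3.9
```

```bash
python3 prof.py|head -1; python3 -c "
from w import *
im=save('wrist','w8');s=arm.observe();print(s['position'],s['force'])
t=save('scene','s8');a=cv2.imread('pics/scene0.png')[:,:,::-1];h=np.hstack([im]+[cv2.resize(x[130:190,235:315],(512,384),interpolation=cv2.INTER_CUBIC) for x in (t,)])
cv2.imwrite('pics/m8.png',cv2.resize(h,(800,300))[:,:,::-1])"
```

```text
0:25 6:26 12:26 18:27 24:27 30:28 36:29 42:33 48:35 54:35 60:35 66:35 72:35 78:35 84:33 90:32 96:26 102:0 108:0 114:0 120:0 126:0 132:0 138:0 144:0 150:0 156:0 162:0 168:0 174:0 180:0 186:0 192:0 198:0 204:0 210:0 216:0 222:0 228:0 234:0 240:0 246:0 252:23 258:23 264:23 270:25 276:28 282:31 288:31 294:31 300:31 306:31 312:30 318:30 324:31 330:30 336:30 342:27 348:25 354:24
[0.4914 0.0086 0.0947] [-5.0097  3.3826  3.4751]
```

View pics/m8.png

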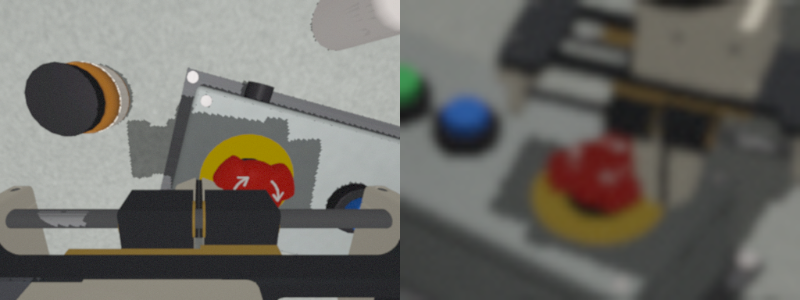

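The scene crop on the right shows the head at (597,175), turned and apparently higher above the yellow disc. I'll withdraw radially, lift, and measure its height against the first picture.

Emit:
move_arm:
  motion:
    - {"tx":0,"ty":-0.006,"tz":0,"twist":0}
    - {"tx":0,"ty":-0.012,"tz":0,"twist":0}
    - {"tx":0,"ty":-0.012,"tz":0,"twist":0}
    - {"tx":0,"ty":0,"tz":-0.03,"twist":0}
    - {"tx":0,"ty":0,"tz":-0.04,"twist":0}
    - {"tx":0,"ty":-0.02,"tz":-0.04,"twist":0}
    - {"tx":0,"ty":0,"tz":0,"twist":0}

```text
clock: 15.1
position: [0.4689, 0.0554, 0.2098]
ee_rot: [3.033, 0.817, 0.014]
force: [0.9, 0.1, 0.0]
width: 0.005
gripper_force: 0.0
```

```bash
python3 -c "
from w import *
t=save('scene','s9');a=cv2.imread('pics/scene0.png')[:,:,::-1]
def red(x):
    x=np.ascontiguousarray(x);h=cv2.cvtColor(x,cv2.COLOR_RGB2HSV);m=((h[...,0]<8)|(h[...,0]>170))&(h[...,1]>130)&(h[...,2]>60);m[:135]=0;m[185:]=0;m[:,:255]=0;m[:,295:]=0;p=np.argwhere(m);return len(p),p.mean(0),p.min(0),p.max(0)
print(red(a),red(t))
c=arm.calibration('scene');K=np.array(c['K']);T=np.linalg.inv(c['T'])
for z in(.112,.119):
    q=K@(T@[.5129,-.0288,z,1])[:3];print(z,q[:2]/q[2])
save('wrist','w9');s=arm.observe();print(s['clock'],s['position'],s['force'],s['joints'])
h=np.hstack([cv2.resize(x[130:190,235:315],(400,300),interpolation=cv2.INTER_CUBIC) for x in (a,t)])
cv2.imwrite('pics/m9.png',h[:,:,::-1])
Rt=R.from_rotvec(s['ee_rot']).as_matrix();print('blue',Rt.T@(np.array([.5383,-.1228,.107])-s['position']))"; python3 prof.py|head -1
```

```text
(179, array([164.095 , 275.1788]), array([157, 268]), array([171, 284])) (177, array([164.113 , 274.8305]), array([157, 267]), array([171, 284]))
0.112 [274.5099 161.0396]
0.119 [274.5771 159.2688]
15.2 [0.4675 0.0524 0.2057] [-0.7617 -0.6154 -1.0865] [ 0.1939  0.2501 -0.5027  1.935   0.1444  0.9883 -1.4217]
blue [-0.0266  0.1869  0.0989]
0:32 6:32 12:33 18:33 24:32 30:29 36:27 42:27 48:27 54:27 60:27 66:27 72:27 78:27 84:27 90:29 96:32 102:32 108:31 114:32 120:31 126:31 132:31 138:30 144:28 150:23 156:22 162:22 168:22 174:22 180:21 186:22 192:22 198:22 204:22 210:23 216:28 222:31 228:30 234:31 240:31 246:32 252:31 258:31 264:30 270:23 276:23 282:22 288:22 294:23 300:22 306:23 312:22 318:22 324:22 330:23 336:28 342:30 348:31 354:31
```

View pics/m9.png

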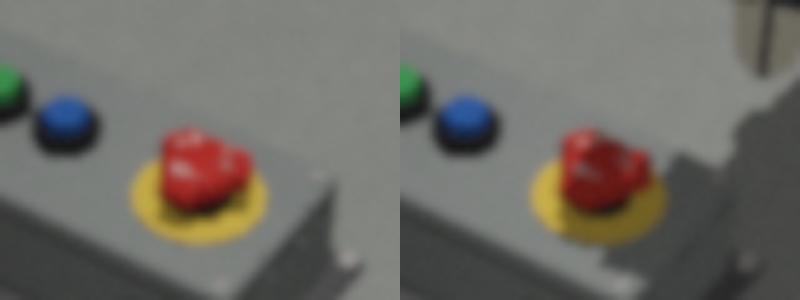

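The head looks the same as in the first picture (red rows 157–171, mean 164.1 both times), and the notches are back at 60°, 180° and 300°. So it is out and untwisted. Now over to the blue button.

Emit:
move_arm:
  motion:
    - {"tx":-0.006,"ty":0.04,"tz":0,"twist":0}
    - {"tx":-0.006,"ty":0.04,"tz":0,"twist":0}
    - {"tx":-0.006,"ty":0.04,"tz":0,"twist":0}
    - {"tx":-0.006,"ty":0.04,"tz":0,"twist":0}
    - {"tx":-0.0026,"ty":0.027,"tz":0,"twist":0}
    - {"tx":0,"ty":0,"tz":0.04,"twist":0}
    - {"tx":0,"ty":0,"tz":0.03,"twist":0}
    - {"tx":0,"ty":0,"tz":0,"twist":0}
    - {"tx":0,"ty":0,"tz":0,"twist":0}

```text
clock: 16.2
position: [0.5367, -0.1239, 0.1341]
ee_rot: [-3.034, -0.811, 0.004]
force: [-0.1, -0.5, 0.3]
width: 0.002
gripper_force: 0.0
```

```bash
python3 -c "
from w import *
im=save('wrist','w10');s=arm.observe();print(s['clock'],s['position'],s['force'])
for n in('reset_button_top','start_button_top'):
  for c in('wrist',):
    for r in arm.place_of(c,n)[:2]:
        o,d=ray(c,r['point']);print(n,r['conf'],np.array(r['point'])*[512,384],o+d*(.107-o[2])/d[2])
Rt=R.from_rotvec(s['ee_rot']).as_matrix();print('blue',Rt.T@(np.array([.5383,-.1228,.107])-s['position']))
t=arm.get_image('scene');h=np.hstack([im,cv2.resize(t[110:182,202:298],(512,384))])
cv2.imwrite('pics/m10.png',cv2.resize(h,(800,300))[:,:,::-1])"
```

```text
16.25 [ 0.5377 -0.1239  0.1352] [0.2586 0.0021 0.7791]
reset_button_top 0.86 [247.808  215.6928] [ 0.5415 -0.1157  0.107 ]
reset_button_top 0.71 [475.0848 227.4816] [ 0.618  -0.2672  0.107 ]
start_button_top 0.64 [319.2832 232.2048] [ 0.5569 -0.1688  0.107 ]
blue [ 0.0011 -0.0006  0.0282]
```

View pics/m10.png

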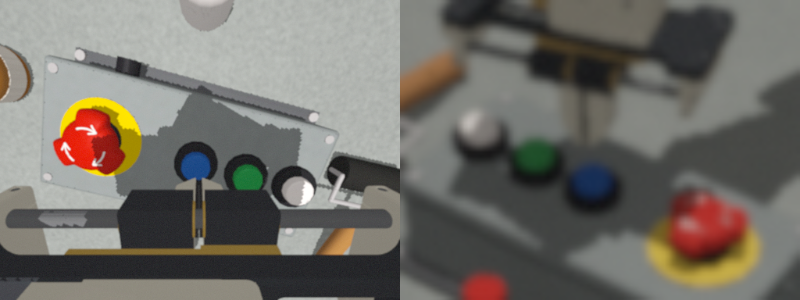

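The wrist view shows blue at (195,163), in line with the tip at column 199, and green at (247,178) well clear. Pressing.

Emit:
move_arm:
  motion:
    - {"tx":0.001,"ty":0,"tz":0.02,"twist":0}
    - {"tx":0,"ty":0,"tz":0.006,"twist":0}
    - {"tx":0,"ty":0,"tz":0.003,"twist":0}
    - {"tx":0,"ty":0,"tz":0.002,"twist":0}
    - {"tx":0,"ty":0,"tz":0.001,"twist":0}
    - {"tx":0,"ty":0,"tz":0,"twist":0}

```text
clock: 17.0
position: [0.5382, -0.1236, 0.1032]
ee_rot: [3.035, 0.811, 0.0]
force: [-2.4, 0.2, 4.1]
width: 0.005
gripper_force: 1.9
```

Emit:
move_arm:
  motion:
    - {"tx":0,"ty":0,"tz":0.0015,"twist":0}
    - {"tx":0,"ty":0,"tz":0.001,"twist":0}
    - {"tx":0,"ty":0,"tz":0,"twist":0}

```text
clock: 17.3
position: [0.5384, -0.1237, 0.1012]
ee_rot: [3.035, 0.811, 0.001]
force: [-5.1, -0.3, 13.1]
width: 0.006
gripper_force: 6.4
```

Fully down at 13 N. Lifting away.

Emit:
move_arm:
  motion:
    - {"tx":0,"ty":0,"tz":-0.02,"twist":0}
    - {"tx":0,"ty":0,"tz":-0.045,"twist":0}
    - {"tx":-0.01,"ty":-0.02,"tz":-0.04,"twist":0}
    - {"tx":-0.02,"ty":-0.03,"tz":-0.02,"twist":0}
    - {"tx":0,"ty":0,"tz":0,"twist":0}
    - {"tx":0,"ty":0,"tz":0,"twist":0}
    - {"tx":0,"ty":0,"tz":0,"twist":0}

```text
clock: 18.0
position: [0.4876, -0.0958, 0.2246]
ee_rot: [3.035, 0.81, -0.0]
force: [-0.2, -0.1, -0.4]
width: 0.008
gripper_force: 0.0
```

```bash
python3 -c "
from w import *
t=save('scene','s11');a=cv2.imread('pics/scene0.png')[:,:,::-1]
def red(x):
    x=np.ascontiguousarray(x);h=cv2.cvtColor(x,cv2.COLOR_RGB2HSV);m=((h[...,0]<8)|(h[...,0]>170))&(h[...,1]>130)&(h[...,2]>60);m[:135]=0;m[185:]=0;m[:,:255]=0;m[:,295:]=0;p=np.argwhere(m);return len(p),p.mean(0)
print(red(a),red(t))
for n in('ink_bottle_mid','ink_jar_mid','brayer_mid'):
    r=arm.place_of('top',n);r2=arm.place_of('scene',n);print(n,[np.array(x[0]['point'])*[512,384] for x in(r,r2) if x])
s=arm.observe();print(s['clock'],s['position'],s['force'],s['dq'])
arm.sign_off()"
```

```text
(179, array([164.095 , 275.1788])) (202, array([163.5693, 275.3218]))
ink_bottle_mid [array([284.8768, 162.8928]), array([224.8192, 194.8032])]
ink_jar_mid [array([203.008 , 249.9072]), array([313.2928, 207.0912])]
brayer_mid [array([403.5072, 201.1008]), array([185.7024, 143.1168])]
18.35 [ 0.4873 -0.0953  0.2247] [ 0.3452 -0.56    0.2876] [-0.0014 -0.0058 -0.002  -0.0012 -0.0021  0.0006  0.0004]
the job is handed in; nothing more can be done
```

I pushed the stop in to its end stop (18 N) and took the hand off. I then turned it clockwise until it popped back out, pressed the blue reset fully (13 N), and handed the job in at about 18 s; green and white were not touched, the bottle, jar and brayer look unmoved in the final images, and no verdict was shown to me.

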